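# Set the capsule mixer's time dial and start it

## Robot

A 7-joint arm with a two-finger parallel gripper is mounted at the origin on the work surface. World frame = base frame: x ahead of the robot, y to its left, z up, the work surface at z = 0. Lengths are in mm, angles in rad, forces in N, time in s.
With the tool pointing down it reaches from about 400 to 900 mm from the base axis. Payload 5.6 kg.
Tool frame: the origin (TCP) lies at the very end of the fingers, on their centre line; the grasp point (between the pads) lies 19 mm behind it; z points along the fingers, y is the direction in which the jaws open and shut (so a half turn about z gives the same grasp; the last joint's range is limited). The gripper opens to 92 mm and grips with 3 to 60 N. Pads are 20 mm wide; open, the fingers measure 128 mm over their backs; the gripper's body (75 mm by 189 mm) begins 69 mm behind the grasp point.
Start: joints at [-0.043, 0.468, -0.012, 1.603, 0.006, 1.071, -0.056], TCP at [650.007, -0.044, 214.592] pointing down, gripper open.
Joint ranges: [-2.53, 2.53], [-0.31, 2.02], [-1.57, 1.55], [0.28, 2.44], [-1.29, 4.43], [0.15, 1.84], [-2.92, 2.92]. Speed limits (rad/s): [2.57, 2.57, 3.14, 3.14, 3.14, 3.14, 3.14].

## Interface

Orientations are given as a unit quaternion [w, x, y, z].
In Python, from cell import arm gives the robot as it stands. The module is installed in compiled form; this text tells all that it offers.
- The arm moves only by the tool step_arm, never from a script. Its argument "series" is a list of rows, each a list of 5 numbers: the shift along the tool's x, y, z scaled (see below), then the turn about the tool's z scaled (see below), then the opening, from 0 (shut) to 1 (fully open). A call has 1 to 10 rows; each row is the pose to reach, as a shift and turn from the pose commanded when the call began, along the tool's axes at that moment, turning the shorter way round; what a row does not reach only later rows make up. The controller multiplies each number of a shift by 500 mm and each number of a turn by 180 degrees. A row lasts 1/12 s, in which the tool goes at most 41.7 mm and 7.16 degrees, less where a joint would pass 70% of its speed; a pose out of reach is approached as far as the arm can. A call with a number of a shift or a turn outside -1 to 1 is refused whole. A call with a gripper value outside its range is refused whole. The fingers move at their own pace and stop on an object; "force" is the grip in N (left out, the last holds). Time passes only in rows, so rows that repeat a pose let the fingers close. It gives the time, the measured TCP pose, the force and the opening at its end, in the units of the state.
- arm.state(): the state, without advancing time (a new reading comes with each control period).
- arm.get_image(name): name is "scene" or "side" or "wrist"; returns (picture, depth): 384x512x3 uint8, red, green, blue; 384x512 float32, mm along the optical axis (not along the pixel's ray), 0 where there is no reading.
- arm.get_calibration(name): a dict with "intrinsics" (3x3 intrinsics, pixels), "k1" (the pictures are not rectified: a ray, as slopes to the right and down, at radius r is drawn at 1 + k1 r^2 times it, then the intrinsics apply), "cam_to_world" (4x4, takes a point from camera to world coordinates); the wrist camera has in their place "mount" (4x4, takes a point from camera to tool coordinates, whose origin is the TCP and whose axes are the flange's). Camera axes: x right, y up, looking along -z (the intrinsics and any distortion apply to the point x, -y, -z); pixel columns grow to the right and rows downward; lengths in mm; the calibration is good to about 2 mm. A picture is of the moment at which its call begins: read the wrist's pose just before it. get_calibration takes no time and is no camera call.
- arm.hand_in(): hands the job in, once; it reports no verdict.
The state is a dict: "time": time; "q": joint angles; "qd": joint speeds; "joint_torque": joint torques, N m; "eef_pos": TCP position; "ee_rot": TCP orientation; "contact_force": force on the tool from outside, world axes, zero at the start; "moment": the same for the moment, N m; "finger_gap": finger opening in mm.
Only numpy, scipy, OpenCV 4.12 (cv2) and the standard library are available. Lean on these libraries where they do the work, as an engineer would, in place of code of your own. Each camera call takes 0.05 s, during which the arm holds its last target.

## Task

A capsule already sits in the dental capsule mixer. Using only fingertips, push the smoky hood fully shut and push the time dial round until its white index lines up with the green scale line, without pinching the dial's grip bar; when both are done, press the blue start button all the way in, let it come back and draw clear. Leave the bottle, the jar, the glass dish and the blue-handled plugger where they are.

Things in the scene. Friction and masses are not known exactly. Their poses are not given: they have to be found in the camera images.
- mixer: Capsule mixer, an off-white bench unit 240 mm deep (x), 190 wide (y), fixed. Origin: centre of its underside on the worktop (z = 0). x points from its front (control panel) to its back, y to its left as the user sees it, z up. The rear deck (x -10 to 120 mm), 100 mm high, holds the well with the capsule fork; the panel slopes from it down to 77 mm at the front edge.
- panel: Light grey control panel fixed on the mixer, 108 x 182 mm, sloping down to the front by 0.209 rad. Origin: centre of its surface, 65 mm ahead (-x) of the mixer's origin, 88.5 mm up. x points up the slope to the back, y to the left, z is its outward normal (leaning to the front). Dial axis at x 0, y +38 mm; start button at x 0, y -56 mm.
- dial (a joint): Time dial's angle (rad) about the panel's normal, growing CLOCKWISE from 0 (first scale line, lower left) to 4.712 (last), stops at both. Seen from above, the index stands 2.356 minus this value anticlockwise from the panel's x axis. It meets the green line at 2.827; it starts at 0.9 to 2.1. Light friction (0.035 N m), no clicks or spring; stays where left.
- dial_center (a point): On the dial's axis, at the top of its black round skirt (radius 30 mm, top 7 mm above the panel). Frame turns with the dial: x along the grip bar to the index end, z out of the panel. The bar crosses the skirt through the axis: 56 mm long, 12 wide over its two dark cheeks, 20 high above this point; the cheeks (50 mm long) reach 17.5 above it.
- dial_index (a point): Rim end of the white index line: 30 mm from the dial's axis at the pointer end of the grip bar, at the skirt's top. The white line (4 mm wide) runs along the bar's top and down its end; the other end has none.
- green_line (a point): Middle of the green scale line printed on the panel, 39.5 mm from the dial's axis; the line is 14 mm long (radial) and 4 mm wide. The other 20 scale lines are black and thin, 0.236 rad apart.
- cheek_ccw: Dark side face (cheek) of the dial's grip bar, 50 x 3 x 18 mm, on the anticlockwise side of the index end. Origin on the dial's axis at the panel's surface; x along the bar to the index, z out of the panel. Pushing it near the index end turns the dial clockwise. Both cheeks pressed at once counts as pinching.
- cheek_cw: The other cheek, on the clockwise side of the index end; same origin and axes as cheek_ccw. Pushing it near the index end turns the dial anticlockwise.
- start (a joint): Travel in m of the blue start button along the panel's normal: 0 released, 0.005 fully in. It is sprung: about 1.6 N to begin, 5.6 N fully in; it comes back when released.
- start_top (a point): Centre of the top of the blue start button (26 mm across, 8 mm proud of the panel), its z along the panel's normal; moves with the button.
- cover (a joint): Opening angle (rad) of the smoky clear hood over the capsule well: 0 fully shut, starts at 0.65 to 1.0, stop at 1.15. A stiff hinge (0.08 N m) holds it at any angle, so it must be pushed all the way down; 1 to 3 N near the front edge are enough.
- cover_front (a point): On the hood's outer top face, on its centre line, 85 mm from the hinge axis towards the front (17 mm inside the front edge); frame turns with the hood (z out of the top face). The hood is 102 mm long, 112 wide, its top face 16 mm above the hinge axis, so 17 mm above the deck when shut; a small lip stands out 8 mm at the front.
- cover_hinge (a point): Middle of the hood's hinge axis at the back of the deck, 108 mm behind the mixer's origin, 101 mm up; axes of the mixer. The axis runs along y; the hood's front rises when opening.
- bottle: Small amber bottle with black cap, 38 mm across, 78 mm tall, standing right of the mixer; origin at its foot. Bystander.
- jar: Clear jar with white lid, 54 mm across, 60 mm tall, standing left of the mixer; origin at its foot. Bystander.
- dish: Small green glass dish, 42 mm across, 26 mm tall, in front of the mixer; origin at its foot. Bystander.
- plugger: Blue-handled dental plugger, 166 mm long, 8 mm thick, lying on the coral-lined steel tray (300 x 190 mm) at the left; origin at the middle of its underside. Bystander.

How it is judged:
By the outcome, as a careful person would: the job done as asked, in the order asked, and still so for the second after the job is handed in, with the robot touching nothing.
It also fails if it takes over 58 s, if anything falls off the work surface, if the arm or the gripper's body presses on something with over 40 N, if the wrist force passes 120 N, or if a joint passes its speed limit or range.

## Working session

There is one attempt and no reset: what is moved stays moved. The work goes in short steps, Python scripts to look and compute and a tool call to move; the robot and the scene stay as the last step left them, time stands still between calls to the robot, and variables do not carry over. Pictures are saved under pics/ and viewed, and the job is handed in when it is done.

Besides the shell and the picture viewer there is one more tool, called after "Call:" as name(argument=value, ...), one argument or row to a line, values as JSON. step_arm: Moves the arm, as the interface text tells. Shifts and turns lie within -1 to 1; 1 stands for 500 mm of shift or 180 degrees of turn. Its arguments: {"type":"object","properties":{"series":{"type":"array","items":{"type":"array","items":{"type":"number"}}},"force":{"type":"number"}},"required":["series"]}

```bash
mkdir -p pics; cat > h.py <<'E'
import numpy as np, cv2
from cell import arm
from scipy.spatial.transform import Rotation as R
def T():
    s=arm.state(); w,x,y,z=s['ee_rot']; M=np.eye(4); M[:3,:3]=R.from_quat([x,y,z,w]).as_matrix(); M[:3,3]=s['eef_pos']; return M
def shot(name,tag):
    M=T(); c=arm.get_calibration(name); im,d=arm.get_image(name)
    C=M@np.array(c['mount']) if name=='wrist' else np.array(c['cam_to_world'])
    np.savez(f'pics/{tag}.npz',im=im,d=d,C=C,K=np.array(c['intrinsics']),k1=c['k1'])
    cv2.imwrite(f'pics/{tag}.png',cv2.cvtColor(im,cv2.COLOR_RGB2BGR))
def load(tag): return np.load(f'pics/{tag}.npz')
def ray(z,u,v):
    K=z['K'];k=float(z['k1']); a=np.array([(u-K[0,2])/K[0,0],(v-K[1,2])/K[1,1]]); b=a.copy()
    for _ in range(20): b=a/(1+k*(b@b))
    return np.array([b[0],-b[1],-1.])
def px(z,u,v,d=None):
    if d is None: d=np.median(z['d'][int(v)-1:int(v)+2,int(u)-1:int(u)+2])
    p=z['C'][:3,:3]@(ray(z,u,v)*d)+z['C'][:3,3]; return p
def pz(z,u,v,h):
    r=z['C'][:3,:3]@ray(z,u,v); o=z['C'][:3,3]; return o+r*(h-o[2])/r[2]
def proj(z,p):
    C=z['C']; q=C[:3,:3].T@(np.array(p)-C[:3,3]); a=np.array([q[0],-q[1]])/-q[2]; a=a*(1+float(z['k1'])*(a@a)); K=z['K']
    return np.array([K[0,0]*a[0]+K[0,2],K[1,1]*a[1]+K[1,2]])
def crop(tag,x0,y0,x1,y1,s,out):
    im=cv2.imread(f'pics/{tag}.png')[y0:y1,x0:x1]; cv2.imwrite(f'pics/{out}.png',cv2.resize(im,None,fx=s,fy=s,interpolation=cv2.INTER_CUBIC))
E
python3 - <<'E'
from h import *
for n in ('scene','side','wrist'): shot(n,n+'0')
print(arm.state()); 
for n in ('scene','side','wrist'): z=load(n+'0'); print(n,z['C'].round(2).tolist(),z['K'].tolist(),z['k1'])
E
```

```text
{'time': 0.15, 'q': array([-0.04303357,  0.46818509, -0.01161782,  1.60339176,  0.00597771,
        1.07140778, -0.05628537]), 'qd': array([ 4.86469148e-04, -2.00450126e-03, -1.04647569e-03, -2.18279509e-03,
        2.67964171e-05,  1.35376672e-03, -1.87770671e-04]), 'joint_torque': array([ 5.41294467e-04, -5.20952761e+01, -1.22385321e-02, -2.43975341e+01,
       -5.66028839e-02,  1.53196411e-02,  8.68381130e-05]), 'eef_pos': array([ 6.49556248e+02, -2.60930235e-02,  2.13860967e+02]), 'ee_rot': array([-4.51692390e-04,  7.07111666e-01,  7.07101571e-01, -5.06479579e-04]), 'contact_force': array([-0.59235736, -0.27263199, -0.11542964]), 'moment': array([-0.00147659, -0.03147705,  0.00215586]), 'finger_gap': 91.87080766118923}
scene [[-0.34, -0.78, 0.53, 1053.71], [0.94, -0.27, 0.2, 344.54], [-0.01, 0.57, 0.82, 893.31], [0.0, 0.0, 0.0, 1.0]] [[378.21446755728437, 0.0, 252.02824266076618], [0.0, 378.21446755728437, 200.23927954479387], [0.0, 0.0, 1.0]] -0.05105946146255188
side [[-0.84, 0.39, -0.38, 200.41], [-0.55, -0.59, 0.59, 720.19], [0.01, 0.71, 0.71, 763.15], [0.0, 0.0, 0.0, 1.0]] [[383.3237684404317, 0.0, 253.89325197694654], [0.0, 383.3237684404317, 189.24120905358043], [0.0, 0.0, 1.0]] 0.021344076772651144
wrist [[1.0, -0.0, 0.0, 648.43], [-0.0, 0.97, 0.26, 71.1], [-0.0, -0.26, 0.97, 385.6], [0.0, 0.0, 0.0, 1.0]] [[297.7819225951629, 0.0, 258.31726198233605], [0.0, 297.7819225951629, 190.7399273804014], [0.0, 0.0, 1.0]] 0.004884278779114235
```

View pics/scene0.png

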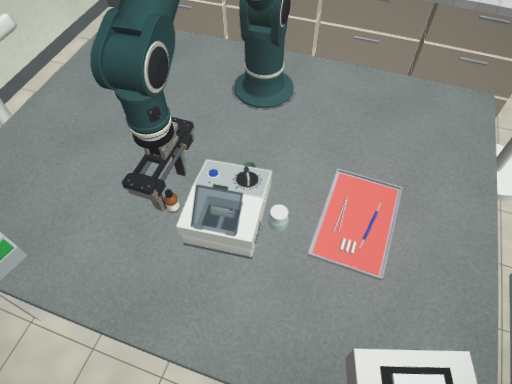

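View pics/side0.png

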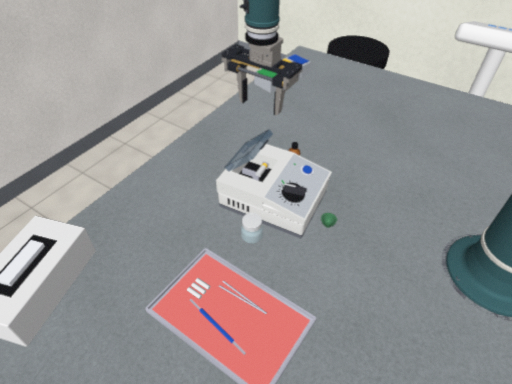

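View pics/wrist0.png

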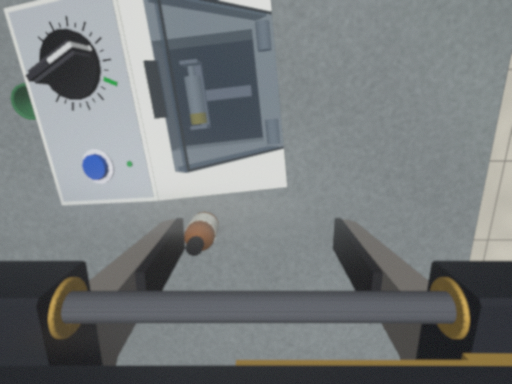

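```bash
python3 - <<'E'
from h import *
crop('wrist0',0,0,300,215,2.6,'w0c'); crop('side0',200,110,350,250,5,'s0c')
z=load('wrist0')
for n,u,v in [('btn',96,166),('skirt bl',75,90),('bar tip',35,75),('green',111,81),('deck rightfront',157,196),('panel corner',62,204),('deck back R',285,185),('panel topleft',10,8),('panel',130,130),('covr lip',155,90),('bottle cap',195,244),('dish',22,100),('table',350,100)]:
    print(n,px(z,u,v).round(1))
E
```

```text
btn [490.   19.9  99.4]
skirt bl [480.2  90.1  98.3]
bar tip [456.8 101.2 113.3]
green [514.1  97.9  98.4]
deck rightfront [547.4  -9.8 101.5]
panel corner [435.9 -25.4  78.2]
deck back R [674.1   1.4 101.1]
panel topleft [421.9 161.9  80.1]
panel [527.   54.3  99.6]
covr lip [580.8  84.7 181.4]
bottle cap [577.1 -71.8  79.5]
dish [369.3  84.1  18.3]
table [760.8  84.8   1.4]
```

View pics/w0c.png

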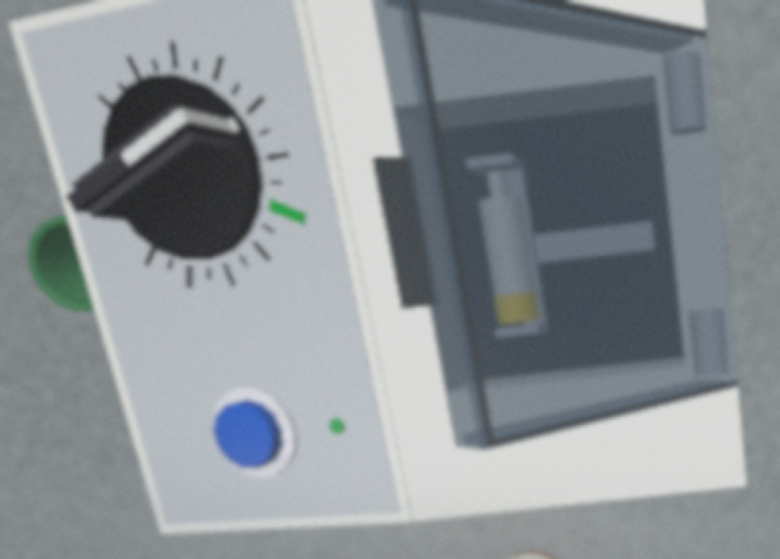

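View pics/s0c.png

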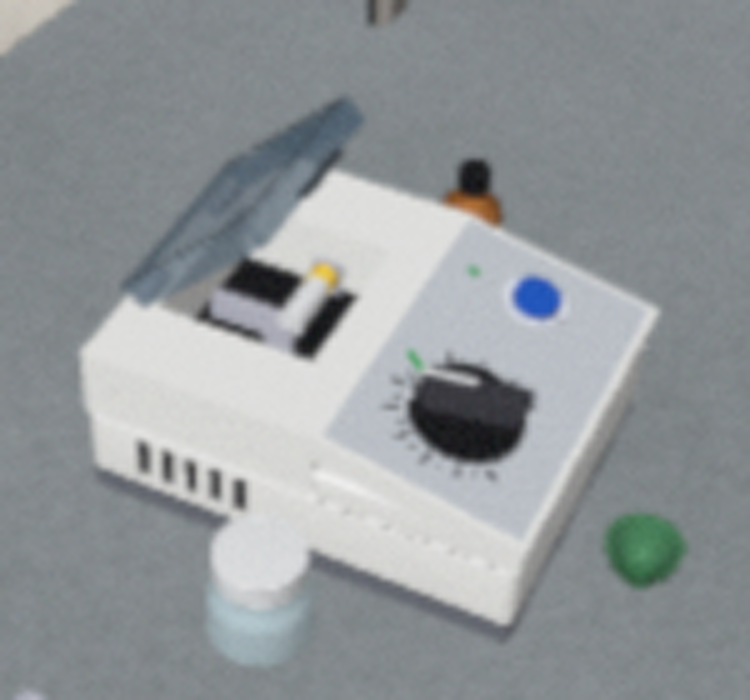

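```bash
cat > fit.py <<'E'
from h import *
from scipy.optimize import least_squares
S=.209
def PM(p):  # panel->mixer
    p=np.array(p,float); return np.array([-65,0,88.5])+p[0]*np.array([np.cos(S),0,np.sin(S)])+p[1]*np.array([0,1,0])+p[2]*np.array([-np.sin(S),0,np.cos(S)])
def MW(q,m): c,s=np.cos(q[2]),np.sin(q[2]); return np.array([q[0]+c*m[0]-s*m[1],q[1]+s*m[0]+c*m[1],m[2]])
def idx(th,r=30,z=7): a=2.356-th; return PM([r*np.cos(a),38+r*np.sin(a),z])
def cov(a,x=85,y=0,z=16): return np.array([108-x*np.cos(a)+z*np.sin(a)*1,y,101+x*np.sin(a)+z*np.cos(a)])
E
python3 - <<'E'
from fit import *
z=load('wrist0')
g=idx(2.827,39.5,0)
obs=[(PM([0,-56,8]),247,433),(g,288,213),([120,-95,100],744,487),([-10,-95,100],408,520),([-120,-95,77],161,532),([-120,95,77],12,20)]
f=lambda q:np.concatenate([proj(z,MW(q,m))-np.array([u,v])/2.6 for m,u,v in obs])
r=least_squares(f,[560,80,0.1],loss='soft_l1'); print(r.x,r.fun.reshape(-1,2).round(1).tolist())
q=r.x; np.save('q.npy',q)
def e(t): return np.concatenate([proj(z,MW(q,idx(t[0])))-np.array([238,125])/2.6])
for th in np.arange(.7,2.3,.1): print(th.round(1),e([th]).round(1),end=';')
for h in [(102,-56),(102,56)]:
  for a in (.6,.7,.8,.9,1): print(h,a,(proj(z,MW(q,cov(a,*h)))*2.6).round())
print('btn',MW(q,PM([0,-56,8])),'dial',MW(q,PM([0,38,7])),'hinge',MW(q,[108,0,101]))
print('idx tip top (28r,z27)')
for th in (1.,1.2,1.4,1.6,1.8,2): print(th,(proj(z,MW(q,idx(th,28,27)))*2.6).round(),(proj(z,MW(q,idx(th,-28,27)))*2.6).round())
E
```

```text
[5.45470817e+02 8.10378395e+01 1.06825884e-01] [[-2.1, 0.6], [0.3, -0.5], [-0.5, -0.6], [-0.8, 0.1], [1.3, -0.3], [1.4, 0.4]]
0.7 [-35.5 -19. ];0.8 [-32.7 -19.7];0.9 [-29.9 -20. ];1.0 [-26.9 -20. ];1.1 [-23.9 -19.6];1.2 [-20.9 -18.8];1.3 [-18.  -17.6];1.4 [-15. -16.];1.5 [-12.2 -14.2];1.6 [ -9.5 -11.9];1.7 [-6.9 -9.4];1.8 [-4.6 -6.7];1.9 [-2.4 -3.7];2.0 [-0.4 -0.4];2.1 [1.3 2.9];2.2 [2.7 6.5];(102, -56) 0.6 [444. 446.]
(102, -56) 0.7 [464. 448.]
(102, -56) 0.8 [488. 450.]
(102, -56) 0.9 [516. 450.]
(102, -56) 1 [549. 450.]
(102, 56) 0.6 [360.  -4.]
(102, 56) 0.7 [379. -19.]
(102, 56) 0.8 [404. -34.]
(102, 56) 0.9 [435. -49.]
(102, 56) 1 [471. -64.]
btn [485.16183285  18.2496036   96.32591108] dial [475.3455867  111.73588259  95.3476722 ] hinge [652.85516737  92.55310418 101.        ]
idx tip top (28r,z27)
1.0 [116.  65.] [135. 252.]
1.2 [132.  68.] [121. 248.]
1.4 [147.  75.] [107. 241.]
1.6 [161.  86.] [ 93. 231.]
1.8 [174.  99.] [ 81. 219.]
2 [185. 116.] [ 71. 204.]
```

Call:
step_arm(
  series=[
    [0.08,-0.04,0,0,0],
    [0.16,-0.08,0,0,0],
    [0.174,-0.09,0,0,0],
    [0.174,-0.09,0,0,0],
    [0.174,-0.09,0.02,0,0],
    [0.174,-0.09,0.02,0,0],
    [0.174,-0.09,0.02,0,0],
    [0.174,-0.09,0.02,0,0],
    [0.174,-0.09,0.02,0,0],
    [0.174,-0.09,0.02,0,0],
  ],
  force=20,
)

```text
time: 0.98
eef_pos: [605.4, 86.2, 204.6]
ee_rot: [0.0, 0.708, 0.707, 0.0]
contact_force: [-0.0, 0.5, -0.2]
finger_gap: 27.1
```

```bash
python3 - <<'E'
from h import *
shot('side','side1');shot('wrist','wrist1'); crop('side1',180,60,380,250,4,'s1c')
E
```

```text
(no output)
```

View pics/s1c.png

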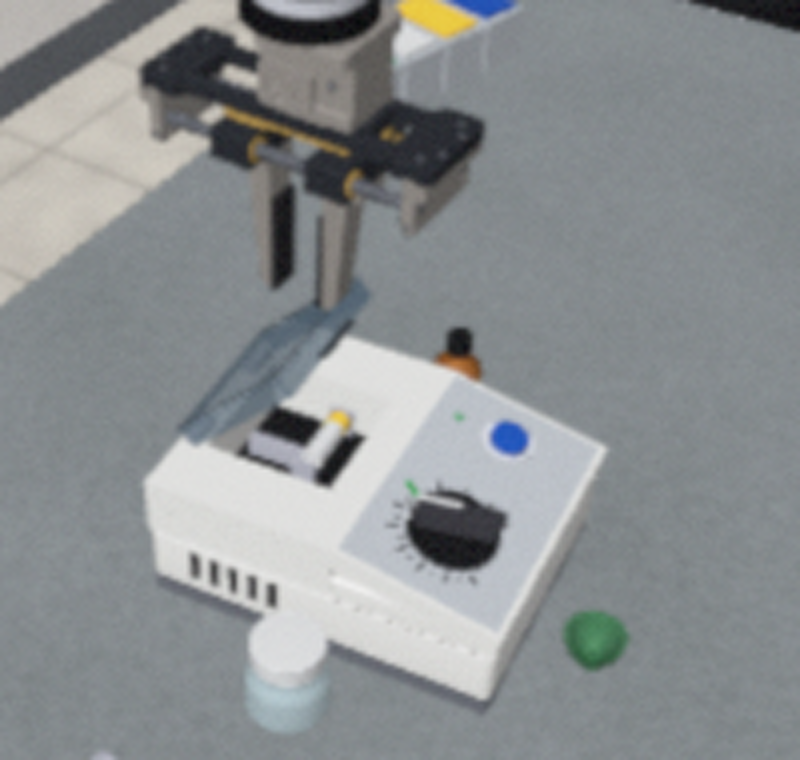

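View pics/wrist1.png

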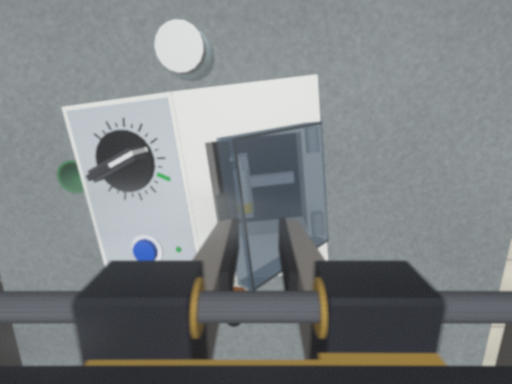

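```bash
python3 - <<'E'
from h import *
crop('wrist1',55,70,335,270,2.8,'w1c'); crop('wrist1',70,100,190,200,6.5,'w1d')
E
```

```text
(no output)
```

View pics/w1c.png

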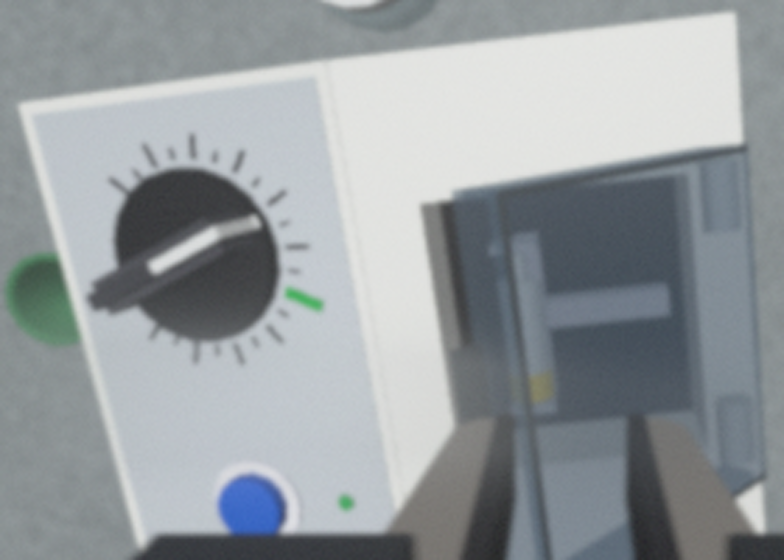

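View pics/w1d.png

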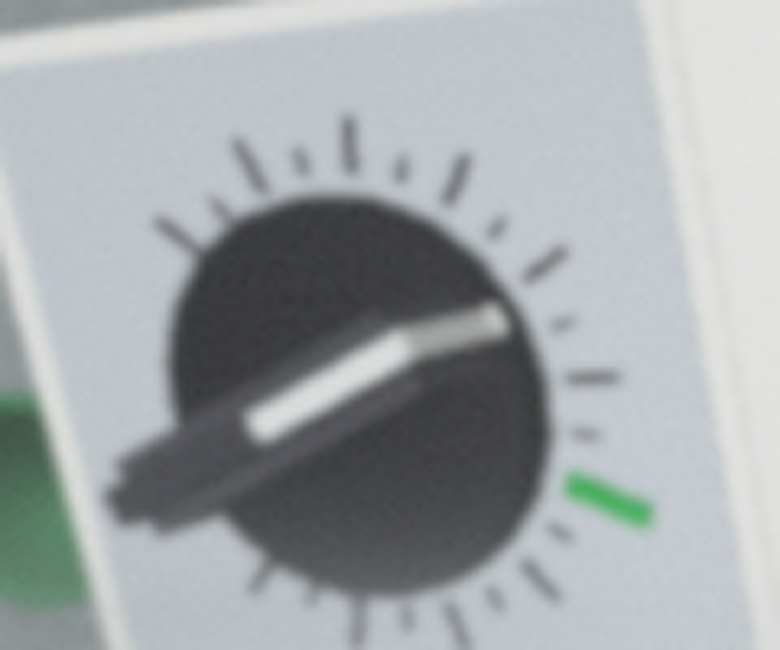

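```bash
python3 - <<'E'
from fit import *
z0=load('wrist0'); z1=load('wrist1')
g=idx(2.827,39.5,0)
a=lambda u,v:(u/2.6,v/2.6)
c=lambda u,v:(55+u/2.8,70+v/2.8)
d=lambda u,v:(70+u/6.5,100+v/6.5)
o0=[(PM([0,-56,8]),a(247,433)),(g,a(288,213)),([120,-95,100],a(744,487)),([-10,-95,100],a(408,520)),([-120,-95,77],a(161,532)),([-120,95,77],a(12,20))]
o1=[(PM([0,-56,8]),c(250,505)),(g,d(610,500)),(idx(8*.2356,37.5,0),d(545,263)),(idx(4*.2356,37.5,0),d(348,145)),(idx(2*.2356,37.5,0),d(250,165)),(idx(16*.2356,37.5,0),d(457,625)),(idx(14*.2356,37.5,0),d(542,582)),([120,95,100],c(737,12)),([-10,95,100],c(325,62)),([-120,95,77],c(19,103))]
def f(q,w=0): return np.concatenate([proj(z1,MW(q,m))-np.array(p) for m,p in o1]+([proj(z0,MW(q,m))-np.array(p) for m,p in o0] if w else []))
for w in (0,1):
  r=least_squares(f,[545,80,0.1],loss='soft_l1',args=(w,)); q=r.x; print(q,r.fun.reshape(-1,2).round(1).tolist())
  t=least_squares(lambda t:np.concatenate([proj(z1,MW(q,idx(t[0])))-np.array(d(500,318)),proj(z1,MW(q,idx(t[0],28,27)))-np.array(d(405,340))]),[2.]); print('dial',t.x,t.fun)
  print('btn',MW(q,PM([0,-56,8])),'dialc',MW(q,PM([0,38,7])),'hinge',MW(q,[108,0,101]),'front0',MW(q,cov(0)))
np.save('q.npy',q)
for aa in (.7,.75,.8,.85,.9): print(aa,(proj(z1,MW(q,cov(aa,102,56)))-[55,70])*2.8, MW(q,cov(aa)))
E
```

```text
[5.45387211e+02 8.08198165e+01 1.11465840e-01] [[-1.1, 1.9], [-0.2, -0.5], [0.8, -0.4], [0.5, -1.0], [-0.0, -0.6], [0.6, 0.7], [0.6, -0.0], [-2.4, 0.3], [-2.4, 0.1], [1.5, 0.2]]
dial [1.9973409] [-0.08108523 -0.3570008  -0.21008318  0.52369079]
btn [485.37020964  17.75242638  96.32591108] dialc [475.12029844 111.19215224  95.3476722 ] hinge [652.71697524  92.8332141  101.        ] front0 [568.24447566  83.37822521 117.        ]
[5.45343211e+02 8.08923940e+01 1.09308051e-01] [[-1.3, 1.7], [-0.2, -0.7], [0.8, -0.5], [0.6, -1.2], [0.0, -0.9], [0.6, 0.5], [0.6, -0.2], [-2.2, 0.5], [-2.3, -0.1], [1.6, -0.1], [-2.0, 0.9], [0.2, -0.2], [-0.4, -0.8], [-0.6, 0.2], [1.5, 0.1], [1.2, 1.0]]
dial [2.00187728] [ 0.0306921  -0.40586537 -0.10197226  0.44747225]
btn [485.19026317  17.95465473  96.32591108] dialc [475.14199896 111.41628019  95.3476722 ] hinge [652.69864761  92.67416879 101.        ] front0 [568.20594282  83.40147567 117.        ]
0.7 [463.78885969 189.96458989] [598.32102856  86.70647045 167.99597841]
0.75 [479.1738708  189.25379622] [601.7174059   87.07920754 170.6463165 ]
0.8 [495.8690715  188.36441785] [605.2412098   87.46592912 173.12257508]
0.85 [513.84451157 187.29250936] [608.88363257  87.86566859 175.41856477]
0.9 [533.05529705 186.03560035] [612.63557006  88.2774268  177.52854681]
```

Call:
step_arm(
  series=[
    [0,0.032,0.02,0,0],
    [0,0.032,0.03,0,0],
    [0,0.032,0.04,0,0],
    [0,0.02,0.055,0,0],
    [-0.002,0.01,0.07,0,0],
    [-0.002,-0.002,0.08,0,0],
    [-0.004,-0.014,0.09,0,0],
    [-0.005,-0.026,0.105,0,0],
    [-0.006,-0.036,0.12,0,0],
    [-0.008,-0.044,0.135,0,0],
  ],
)

```text
time: 1.92
eef_pos: [582.3, 83.1, 136.6]
ee_rot: [0.0, 0.707, 0.707, 0.0]
contact_force: [-0.1, 0.5, 1.5]
finger_gap: 0.4
```

```bash
python3 - <<'E'
from h import *
shot('side','side2'); crop('side2',180,60,380,250,4,'s2c')
E
```

```text
(no output)
```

View pics/s2c.png

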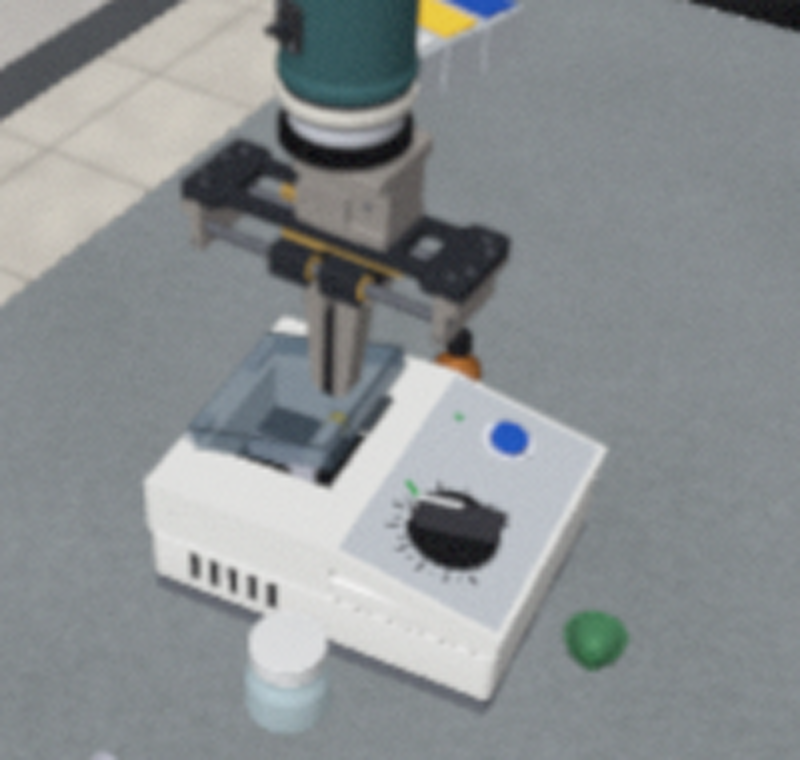

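Call:
step_arm(
  series=[
    [0,-0.006,0.012,0,0],
    [0,-0.01,0.024,0,0],
    [0,-0.012,0.034,0,0],
    [0,-0.012,0.04,0,0],
    [0,-0.012,0.044,0,0],
    [0,-0.012,0.046,0,0],
    [0,-0.012,0.046,0,0],
  ],
)

```text
time: 2.55
eef_pos: [576.4, 82.8, 117.0]
ee_rot: [-0.0, 0.707, 0.707, -0.001]
contact_force: [-11.1, -2.9, 24.3]
finger_gap: 0.1
```

Call:
step_arm(
  series=[
    [0,0,-0.06,0,0],
    [0.02,-0.03,-0.1,-0.03,0],
    [0.08,-0.1,-0.1,-0.06,0],
    [0.119,-0.17,-0.1,-0.09,0],
    [0.119,-0.184,-0.1,-0.13,0],
    [0.119,-0.184,-0.08,-0.15,0],
    [0.119,-0.184,-0.06,-0.15,0],
    [0.119,-0.184,-0.06,-0.15,0],
  ],
)

```text
time: 3.22
eef_pos: [484.1, 141.9, 142.3]
ee_rot: [-0.001, 0.524, 0.852, -0.001]
contact_force: [-0.6, -0.3, 0.6]
finger_gap: 0.7
```

```bash
python3 - <<'E'
from h import *
shot('side','side3');shot('wrist','wrist3'); crop('side3',180,60,380,250,4,'s3c')
E
```

```text
(no output)
```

View pics/s3c.png

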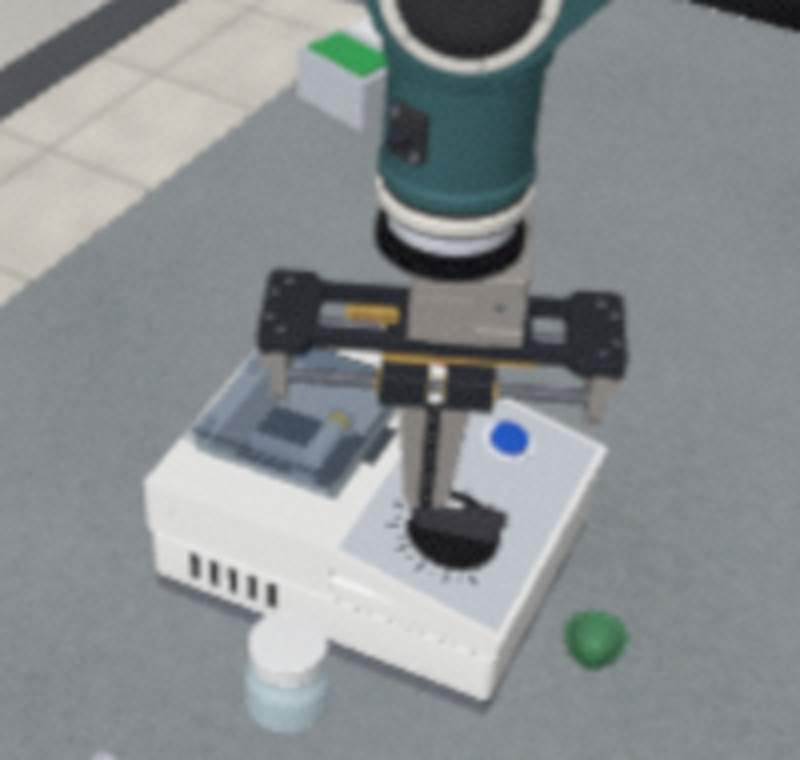

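View pics/wrist3.png

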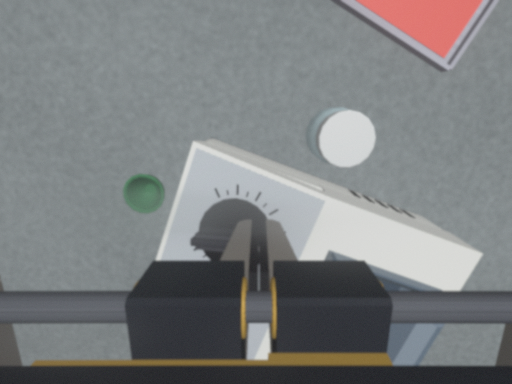

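```bash
cat > way.py <<'E'
from fit import *
q=np.load('q.npy')
def way(a,r=25,off=16,z=108,cz=111):
    """a = panel angle of index; TCP pose"""
    yaw=q[2]; k=(cz-95.35)/np.cos(S)
    ax=MW(q,PM([0,38,7]))[:2]+0
    # axis at height cz
    k=(cz-95.35)/np.cos(S); ax=MW(q,PM([0,38,7+k]))[:2]
    # horizontal cut
    ph=np.arctan2(np.sin(a)*np.cos(S),np.cos(a))+yaw
    u=np.array([np.cos(ph),np.sin(ph)]); n=np.array([-u[1],u[0]])
    p=ax+r*u+off*n
    return p,ph
def rel(p,ph,z,p0,ph0,z0):
    ty=np.array([np.cos(ph0),np.sin(ph0)]); tx=np.array([-ty[1],ty[0]])
    d=p-p0
    return [round(x,4) for x in (d@tx/500,d@ty/500,(z0-z)/500,-(ph-ph0)/np.pi)]
E
python3 - <<'E'
from way import *
p0=np.array([485.,142.3]);ph0=.471
s=arm.state(); print(s['eef_pos'])
for a in (.356,.25,.15,.05,-.05,-.15,-.25,-.35,-.4,-.471):
    p,ph=way(a); print(a,p.round(1),round(ph,3),rel(p,ph,108,p0,ph0,144.))
E
```

```text
[485.14416659 141.95021664 143.41791155]
0.356 [487.2 136.5] 0.458 [np.float64(-0.0124), np.float64(-0.0014), 0.072, np.float64(0.0041)]
0.25 [489.7 134.7] 0.354 [np.float64(-0.0178), np.float64(0.0016), 0.072, np.float64(0.0372)]
0.15 [492.  132.9] 0.256 [np.float64(-0.0231), np.float64(0.0039), 0.072, np.float64(0.0684)]
0.05 [494.  130.8] 0.158 [np.float64(-0.0287), np.float64(0.0056), 0.072, np.float64(0.0996)]
-0.05 [495.8 128.5] 0.06 [np.float64(-0.0344), np.float64(0.0068), 0.072, np.float64(0.1307)]
-0.15 [497.4 126.1] -0.037 [np.float64(-0.0401), np.float64(0.0074), 0.072, np.float64(0.1619)]
-0.25 [498.8 123.5] -0.135 [np.float64(-0.046), np.float64(0.0075), 0.072, np.float64(0.193)]
-0.35 [499.9 120.8] -0.234 [np.float64(-0.0518), np.float64(0.007), 0.072, np.float64(0.2243)]
-0.4 [500.3 119.4] -0.283 [np.float64(-0.0546), np.float64(0.0065), 0.072, np.float64(0.24)]
-0.471 [500.8 117.4] -0.353 [np.float64(-0.0587), np.float64(0.0056), 0.072, np.float64(0.2622)]
```

Call:
step_arm(
  series=[
    [0,0,0.05,0,0],
    [0,0,0.072,0,0],
    [0,0,0.072,0,0],
    [-0.012,-0.001,0.072,0.004,0],
    [-0.018,0.002,0.072,0.037,0],
    [-0.023,0.004,0.072,0.068,0],
    [-0.029,0.006,0.072,0.1,0],
    [-0.034,0.007,0.072,0.131,0],
    [-0.04,0.007,0.072,0.162,0],
    [-0.046,0.007,0.072,0.193,0],
  ],
)

```text
time: 4.15
eef_pos: [499.1, 124.1, 109.1]
ee_rot: [-0.0, 0.755, 0.656, 0.001]
contact_force: [-1.1, 2.3, -0.3]
finger_gap: 0.5
```

```bash
python3 - <<'E'
from h import *
shot('side','side4');shot('wrist','wrist4'); crop('side4',250,130,350,230,7,'s4c')
E
```

```text
(no output)
```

View pics/s4c.png

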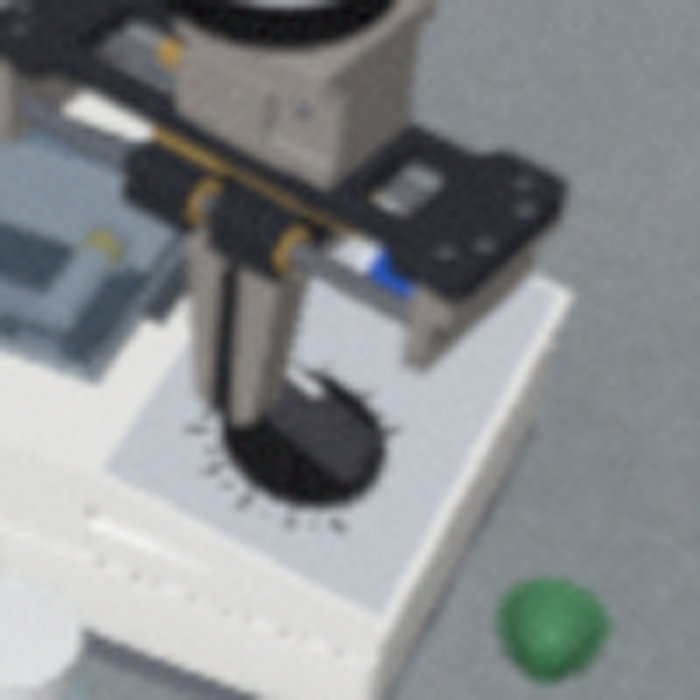

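View pics/wrist4.png

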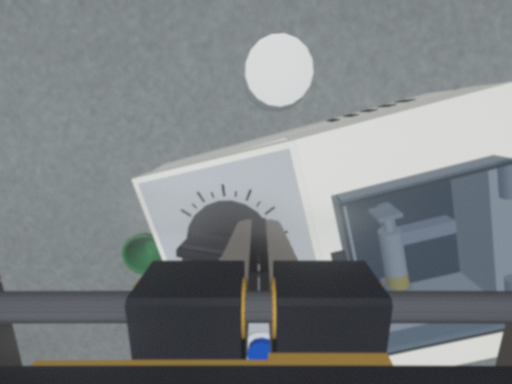

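```bash
python3 - <<'E'
from way import *
ty=np.array([np.cos(.471),np.sin(.471)]); tx=np.array([-ty[1],ty[0]])
p0=np.array([485.,142.3])+500*(-.046*tx+.007*ty); ph0=.471-.193*np.pi; print(p0,ph0,arm.state()['eef_pos'])
for a in (-.3,-.35,-.4,-.43,-.471):
    p,ph=way(a); print(a,p.round(1),round(ph,3),np.array(rel(p,ph,108,p0,ph0,108.)))
p,ph=way(-.4,off=35); print(np.array(rel(p,ph,108,p0,ph0,108.)))
E
```

```text
[498.55578777 123.3925777 ] -0.13532738214283013 [499.37462866 123.53731581 109.05895659]
-0.3 [499.4 122.2] -0.185 [-0.0022  0.0019  0.      0.0157]
-0.35 [499.9 120.8] -0.234 [-0.0047  0.0033  0.      0.0313]
-0.4 [500.3 119.4] -0.283 [-0.0074  0.0046  0.      0.047 ]
-0.43 [500.6 118.6] -0.312 [-0.009   0.0052  0.      0.0564]
-0.471 [500.8 117.4] -0.353 [-0.0112  0.0061  0.      0.0692]
[0.0302 0.0101 0.     0.047 ]
```

Call:
step_arm(
  series=[
    [-0.0022,0.0019,0,0.0157,0],
    [-0.0047,0.0033,0,0.0313,0],
    [-0.0074,0.0046,0,0.047,0],
    [-0.0074,0.0046,0,0.047,0],
    [-0.0074,0.0046,0,0.047,0],
    [0.03,0.01,0,0.047,0],
    [0.03,0.01,-0.08,0.047,0],
    [0,0.1,-0.16,0.02,0],
    [-0.04,0.18,-0.19,0,0],
    [-0.05,0.24,-0.19,-0.03,0],
  ],
)

```text
time: 5.08
eef_pos: [605.6, 86.5, 204.8]
ee_rot: [0.002, 0.719, 0.695, 0.002]
contact_force: [0.2, 1.4, -0.5]
finger_gap: 0.8
```

```bash
python3 - <<'E'
from h import *
shot('wrist','wrist5')
E
```

```text
(no output)
```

View pics/wrist5.png

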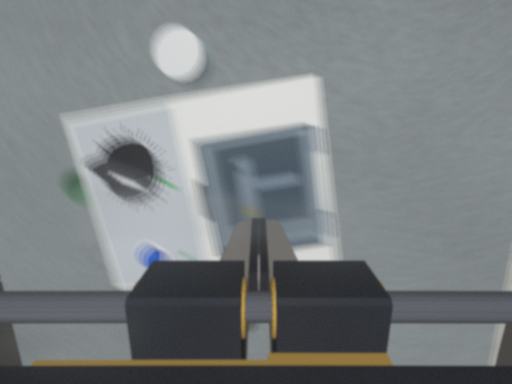

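Call:
step_arm(
  series=[
    [0,0,0,0,0],
    [0,0,0,0,0],
    [0,0,0,0,0],
  ],
)

```text
time: 5.38
eef_pos: [602.1, 87.7, 200.0]
ee_rot: [-0.001, 0.721, 0.693, -0.001]
contact_force: [0.8, 0.2, -0.2]
finger_gap: 0.5
```

```bash
python3 - <<'E'
from h import *
shot('wrist','wrist6');crop('wrist6',70,100,190,200,6.5,'w6d'); crop('wrist6',50,60,350,290,2.6,'w6c')
E
```

```text
(no output)
```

View pics/w6d.png

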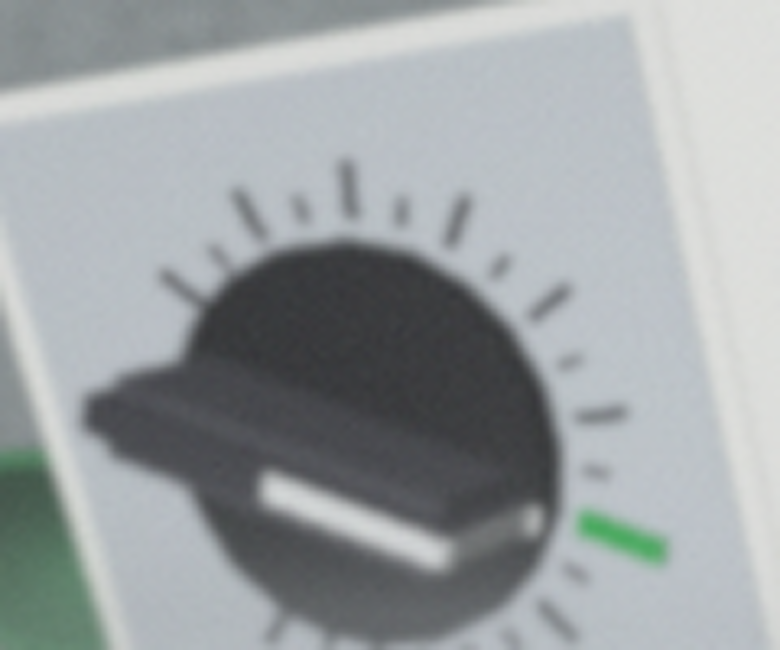

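View pics/w6c.png

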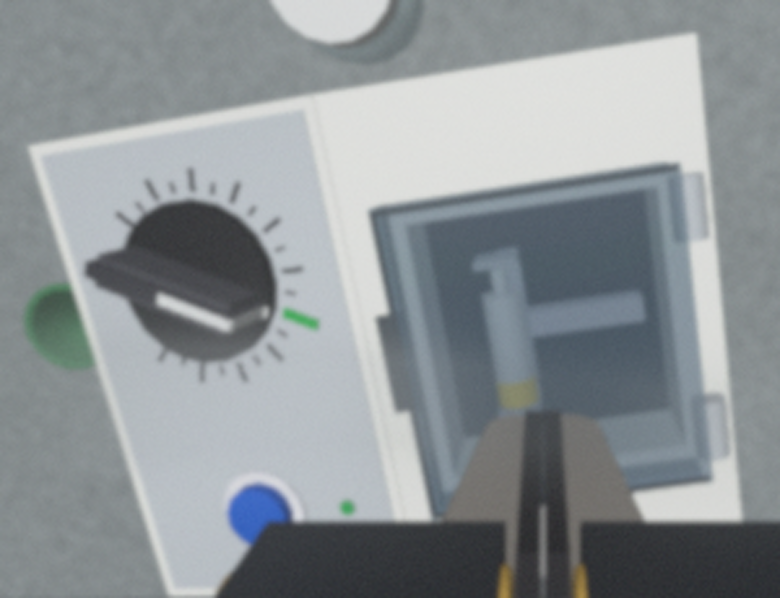

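```bash
cat > dial.py <<'E'
from fit import *
def dial(tag,lines,ip,tp):
    # lines: (k, u,v mid px); ip index rim px; tp: top end px
    z=load(tag); q0=np.load('q.npy')
    def L(k): return idx(k*.23562,39.5 if k==12 else 37.5 if k%2==0 else 35.5,0)
    def f(x): return np.concatenate([proj(z,MW(x[:3],L(k))+[0,0,x[3]])-np.array([u,v]) for k,u,v in lines]+[[(x[2]-q0[2])*50,x[3]*.5]])
    r=least_squares(f,[*q0,0],loss='soft_l1'); x=r.x; print(x.round(3),r.fun.round(1).tolist())
    t=least_squares(lambda t:proj(z,MW(x[:3],idx(t[0]))+[0,0,x[3]])-np.array(ip),[2.6]); print('rim',t.x,t.fun)
    t=least_squares(lambda t:proj(z,MW(x[:3],idx(t[0],28,27))+[0,0,x[3]])-np.array(tp),[2.6]); print('top',t.x,t.fun)
    print('ideal rim',proj(z,MW(x[:3],idx(2.827))+[0,0,x[3]]),'ideal top',proj(z,MW(x[:3],idx(2.827,28,27))+[0,0,x[3]]))
    return x,t
E
python3 - <<'E'
from dial import *
d=lambda u,v:(70+u/6.5,100+v/6.5)
L=[(12,622,537),(10,603,413),(8,550,301),(6,457,220),(4,347,188),(2,250,213),(0,182,287),(14,558,622)]
x,t=dial('wrist6',[(k,*d(u,v)) for k,u,v in L],d(540,520),d(448,555))
z=load('wrist6')
for m in (idx(2.827),idx(2.827,28,27),idx(2.827,0,27),idx(2.827,28,27)): print((proj(z,MW(x[:3],m)+[0,0,x[3]])-[70,100])*6.5)
E
```

```text
[ 5.44586e+02  8.04240e+01  1.12000e-01 -7.74000e-01] [-0.4, -0.1, 0.3, 0.3, 0.2, 0.0, 0.2, -0.3, 0.1, -0.2, -0.4, -0.1, -0.4, 0.1, 0.3, 0.3, 0.1, -0.4]
rim [2.79610617] [-0.52512248 -0.09031912]
top [2.8097263] [-0.88931224 -0.15090646]
ideal rim [152.38233743 180.80987985] ideal top [137.94458566 185.73244348]
[535.48519333 525.26421901]
[441.63980679 557.26088263]
[257.86564568 484.55734675]
[441.63980679 557.26088263]
```

```bash
python3 - <<'E'
from way import *
s=arm.state(); print(s['eef_pos'],s['ee_rot'])
p0=s['eef_pos'][:2]; w,x,y,zz=s['ee_rot']; ph0=2*np.arctan2(y,x)-np.pi/2; z0=s['eef_pos'][2]+.4; print(ph0)
ph0=np.pi/2-2*np.arctan2(x,y) if 0 else ph0
M=T(); print(M[:3,:3].round(3)); ph0=np.arctan2(M[1,1],M[0,1]); print(ph0)
for off,z in ((35,180),(30,108),(20,108),(17.5,108),(16,108)):
    p,ph=way(-.425,off=off); print(p.round(1),ph.round(3),np.array(rel(p,ph,z,p0,ph0,z0)))
E
```

```text
[602.0437665   88.01904031 200.09147928] [-6.58875832e-04  7.20796155e-01  6.93146418e-01 -7.15733703e-04]
-0.03910514307962676
[[ 0.039  0.999 -0.002]
 [ 0.999 -0.039 -0.   ]
 [-0.    -0.002 -1.   ]]
-0.0391052580504424
[506.3 136.8] -0.307 [ 0.0901 -0.1952  0.041   0.0854]
[504.7 132.1] -0.307 [ 0.0804 -0.1979  0.185   0.0854]
[501.7 122.5] -0.307 [ 0.0612 -0.2032  0.185   0.0854]
[501.  120.2] -0.307 [ 0.0563 -0.2045  0.185   0.0854]
[500.5 118.7] -0.307 [ 0.0535 -0.2053  0.185   0.0854]
```

Call:
step_arm(
  series=[
    [0.04,-0.08,0,0.03,0],
    [0.08,-0.15,0,0.06,0],
    [0.09,-0.195,0.04,0.0854,0],
    [0.09,-0.195,0.08,0.0854,0],
    [0.085,-0.196,0.14,0.0854,0],
    [0.0804,-0.1979,0.185,0.0854,0],
    [0.0804,-0.1979,0.185,0.0854,0],
    [0.0612,-0.2032,0.185,0.0854,0],
  ],
)

```text
time: 6.1
eef_pos: [502.1, 123.9, 107.8]
ee_rot: [-0.001, 0.806, 0.591, -0.001]
contact_force: [0.1, 0.3, 0.1]
finger_gap: 0.6
```

Call:
step_arm(
  series=[
    [-0.004,0,0,0,0],
    [-0.006,0,0,0,0],
    [-0.008,0,0,0,0],
    [-0.008,0,0,0,0],
    [-0.008,0,0,0,0],
  ],
)

```text
time: 6.52
eef_pos: [502.9, 118.5, 109.3]
ee_rot: [0.0, 0.808, 0.59, 0.001]
contact_force: [0.2, 1.3, 1.1]
finger_gap: 0.3
```

Contact made; retreat and look.

Call:
step_arm(
  series=[
    [0.02,0,0,0,0],
    [0.03,0,-0.03,0,0],
    [0.03,0,-0.1,0,0],
    [0,0.05,-0.17,-0.03,0],
    [-0.02,0.12,-0.18,-0.06,0],
    [-0.03,0.18,-0.185,-0.0854,0],
    [-0.04,0.2,-0.185,-0.0854,0],
    [-0.04,0.2,-0.185,-0.0854,0],
    [-0.04,0.2,-0.185,-0.0854,0],
    [-0.04,0.2,-0.185,-0.0854,0],
  ],
)

```text
time: 7.35
eef_pos: [589.5, 70.2, 199.9]
ee_rot: [-0.001, 0.721, 0.693, -0.001]
contact_force: [-0.6, 1.1, 0.0]
finger_gap: 0.5
```

```bash
python3 - <<'E'
from h import *
shot('wrist','wrist7');crop('wrist7',60,80,200,200,5.5,'w7d')
E
```

```text
(no output)
```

View pics/w7d.png

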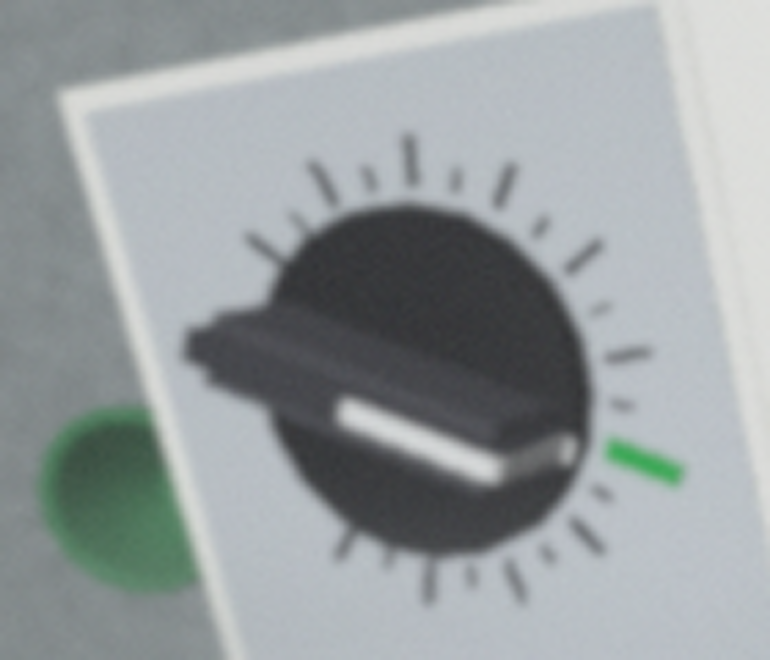

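View pics/wrist7.png

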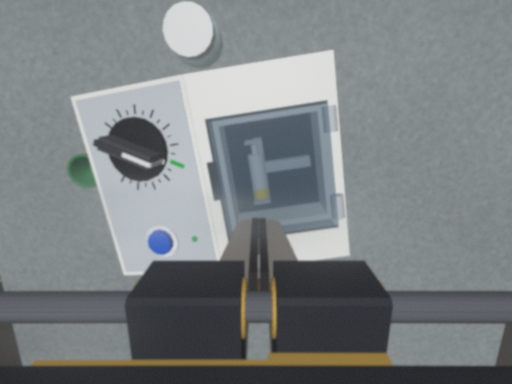

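```bash
python3 - <<'E'
from dial import *
d=lambda u,v:(60+u/5.5,80+v/5.5)
L=[(12,645,463),(10,628,354),(8,585,257),(6,506,186),(4,410,160),(2,323,184),(0,265,248),(14,588,537),(16,516,580),(18,429,580),(20,345,545)]
x,t=dial('wrist7',[(k,*d(u,v)) for k,u,v in L],d(571,449),d(497,478))
z=load('wrist7')
for m in (idx(2.827),idx(2.827,28,27),idx(2.827,0,27)): print((proj(z,MW(x[:3],m)+[0,0,x[3]])-[60,80])*5.5)
# hood check: predicted shut corners
q=x[:3]
for xx,yy in ((102,56),(102,-56)):
  for a in (0,.05,.1): print(a,proj(z,MW(q,cov(a,xx,yy))))
for u,v in ((222,200),(230,150),(300,120),(325,215)): print(px(z,u,v).round(1))
b=MW(q,PM([0,-56,8])); print('btn',b,'btn depth',px(z,160,242),proj(z,b))
print(arm.state()['eef_pos'],arm.state()['ee_rot'])
E
```

```text
[ 5.44461e+02  8.03490e+01  1.10000e-01 -1.54600e+00] [-0.7, -0.4, 0.4, 0.2, 0.1, -0.2, -0.1, -0.3, 0.1, -0.4, 0.1, -0.4, -0.2, 0.1, 0.2, 0.3, 0.1, 0.7, 0.1, 0.9, 0.0, -0.1, 0.0, -0.8]
rim [2.82374879] [-0.04868088 -0.01033054]
top [2.87420793] [-0.77589199 -0.19411311]
ideal rim [163.74859601 161.72375669] ideal top [149.90174741 165.31748965]
[570.61727803 449.48066182]
[494.45961078 469.24619306]
[336.06314367 407.63904413]
0 [202.73935838 119.72537999]
0.05 [202.71370793 119.71342775]
0.1 [203.00923728 119.65090888]
0 [226.47638249 242.40610153]
0.05 [226.88540724 244.63146833]
0.1 [227.59372283 246.87527807]
[555.6  67.  118.9]
[565.4 110.8 118. ]
[624.9 133.3 119.2]
[647.   49.3 118.6]
btn [484.33998184  17.37987643  96.32591108] btn depth [487.80958348  19.78627563  98.13600994] [157.43821274 243.57156408]
[589.59520123  70.34624951 200.0913389 ] [-8.70859065e-04  7.20863348e-01  6.93076382e-01 -6.35524320e-04]
```

```bash
python3 - <<'E'
from dial import *
for tag,x0,x1,y0,y1 in (('wrist6',95,158,160,200),('wrist7',110,168,145,175)):
    z=load(tag); im=z['im'].astype(float); g=im.min(2)
    hs=cv2.cvtColor(z['im'],cv2.COLOR_RGB2HSV)
    m=np.zeros(g.shape); m[y0:y1,x0:x1]=(g[y0:y1,x0:x1]>100)
    n,l,st,ce=cv2.connectedComponentsWithStats(m.astype(np.uint8)); print(tag,[(s.tolist(),c.round(1).tolist()) for s,c in zip(st[1:],ce[1:]) if s[4]>5])
    s=5; cr=z['im'][y0-20:y1+10,x0-20:x1+30]; cv2.imwrite(f'pics/{tag}_z.png',cv2.resize(cr[:,:,::-1],None,fx=7,fy=7,interpolation=cv2.INTER_CUBIC))
    # green
    h=hs[y0-20:y1+30,x0:x1+40]; gm=((h[...,0]>45)&(h[...,0]<85)&(h[...,1]>90)); ys,xs=np.nonzero(gm); print('green',xs.mean()+x0,ys.mean()+y0-20,len(xs))
E
```

```text
wrist6 [([95, 160, 63, 40, 1013], [125.6, 187.1])]
green 165.2 182.2 35
wrist7 [([121, 145, 47, 30, 371], [146.1, 161.7]), ([110, 159, 13, 16, 99], [113.8, 169.3])]
green 176.4871794871795 163.6153846153846 39
```

View pics/wrist7_z.png

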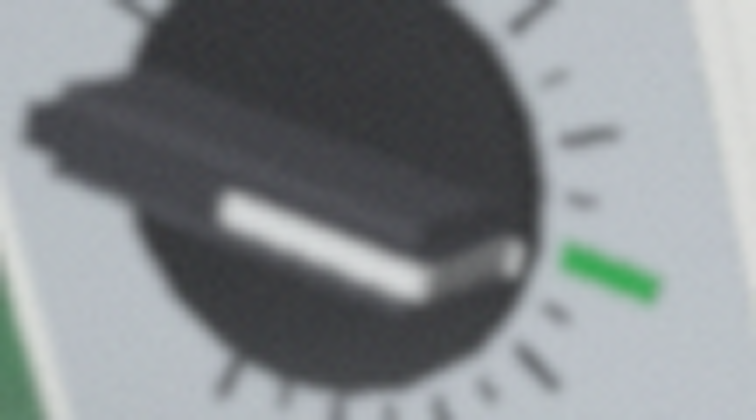

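```bash
python3 - <<'E'
from way import *
s=arm.state(); p0=s['eef_pos'][:2]; z0=s['eef_pos'][2]+.4; M=T(); ph0=np.arctan2(M[1,1],M[0,1])
ph=.11-np.pi/2
p=np.array([480.5,18.1])
for z in (180,112): print(rel(p,ph,z,p0,ph0,z0))
E
```

```text
[np.float64(-0.113), np.float64(-0.2139), np.float64(0.041), np.float64(0.4525)]
[np.float64(-0.113), np.float64(-0.2139), np.float64(0.177), np.float64(0.4525)]
```

Call:
step_arm(
  series=[
    [-0.03,-0.06,0,0.04,0],
    [-0.06,-0.12,0,0.08,0],
    [-0.09,-0.18,0,0.12,0],
    [-0.113,-0.2139,0,0.16,0],
    [-0.113,-0.2139,0,0.2,0],
    [-0.113,-0.2139,0.02,0.24,0],
    [-0.113,-0.2139,0.04,0.28,0],
    [-0.113,-0.2139,0.04,0.32,0],
    [-0.113,-0.2139,0.04,0.36,0],
    [-0.113,-0.2139,0.04,0.4,0],
  ],
)

```text
time: 8.23
eef_pos: [480.8, 17.9, 180.5]
ee_rot: [-0.0, 0.991, 0.137, -0.001]
contact_force: [-0.0, 0.1, 0.6]
finger_gap: 0.1
```

Call:
step_arm(
  series=[
    [0,0,0.02,0.04,0],
    [0,0,0.06,0.0525,0],
    [0,0,0.1,0.0525,0],
    [0,0,0.13,0.0525,0],
    [0,0,0.136,0.0525,0],
    [0,0,0.136,0.0525,0],
    [0,0,0.136,0.0525,0],
  ],
)

```text
time: 8.82
eef_pos: [482.0, 17.2, 113.3]
ee_rot: [-0.0, 0.998, 0.058, 0.0]
contact_force: [0.6, 0.1, 0.2]
finger_gap: 0.3
```

```bash
python3 - <<'E'
from h import *
shot('side','side8');shot('wrist','wrist8');shot('scene','scene8'); crop('side8',250,110,350,210,7,'s8c')
print(arm.state())
E
```

```text
{'time': 8.9667, 'q': array([-0.28512309,  0.33009361,  0.21309199,  2.10084802, -0.10474798,
        0.71836779, -1.46006811]), 'qd': array([ 0.00302508,  0.00167082,  0.00026627, -0.00013435, -0.00034395,
       -0.00169167,  0.00272631]), 'joint_torque': array([-7.58721284e-02, -3.72708285e+01,  1.71290740e+00, -1.82149726e+01,
       -8.88295239e-03, -6.88713044e-02, -3.07223425e-03]), 'eef_pos': array([482.68141136,  16.85603338, 113.79997538]), 'ee_rot': array([-1.58540066e-04,  9.98344206e-01,  5.75141284e-02,  9.72702504e-04]), 'contact_force': array([ 0.09174422, -0.96504449,  0.75957627]), 'moment': array([0.06359266, 0.11055836, 0.02185403]), 'finger_gap': 0.5776898275269052}
```

View pics/s8c.png

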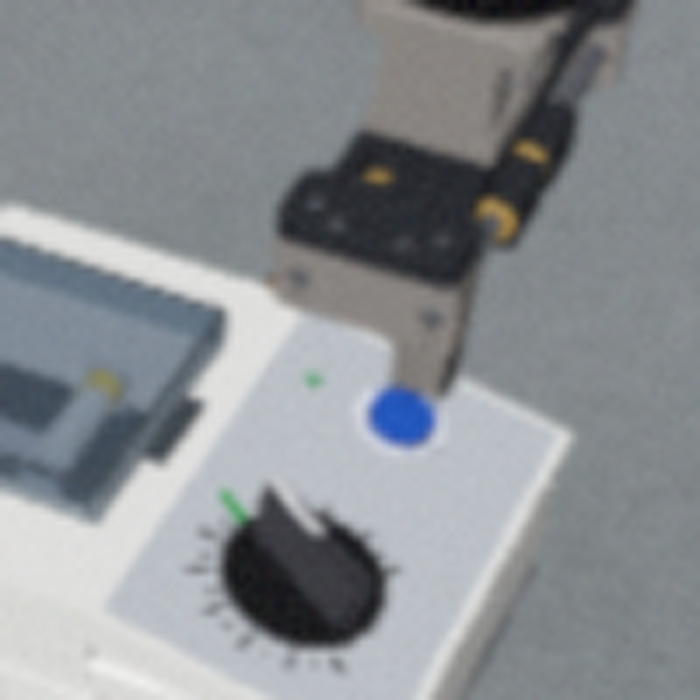

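View pics/wrist8.png

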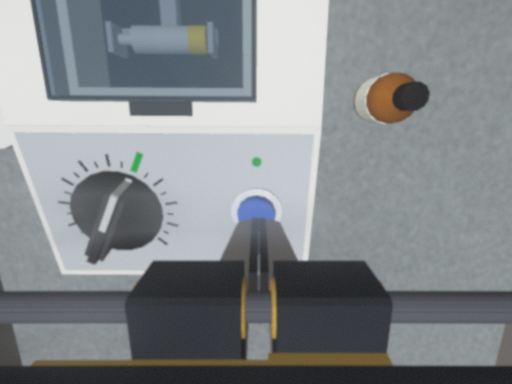

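Call:
step_arm(
  series=[
    [0,0,0.02,0,0],
    [0,0,0.026,0,0],
    [0,0,0.032,0,0],
    [0,0,0.036,0,0],
    [0,0,0.036,0,0],
  ],
)

```text
time: 9.38
eef_pos: [482.3, 16.6, 94.6]
ee_rot: [-0.0, 0.998, 0.057, 0.0]
contact_force: [-0.3, 0.1, 2.6]
finger_gap: 0.7
```

Call:
step_arm(
  series=[
    [0,0,0.003,0,0],
    [0,0,0.006,0,0],
    [0,0,0.008,0,0],
    [0,0,0.01,0,0],
    [0,0,0.01,0,0],
    [0,0,0.01,0,0],
  ],
)

```text
time: 9.88
eef_pos: [483.0, 16.7, 91.7]
ee_rot: [-0.0, 0.998, 0.057, 0.001]
contact_force: [-4.8, 0.5, 20.6]
finger_gap: 0.6
```

Call:
step_arm(
  series=[
    [0,0,0.002,0,0],
    [0,0,0.002,0,0],
    [0,0,-0.02,0,0],
    [0,0,-0.06,0,0],
    [-0.05,0,-0.12,0,0],
    [-0.08,0,-0.2,0,0],
    [-0.08,0,-0.26,0,0],
    [-0.08,0,-0.26,0,0],
    [-0.08,0,-0.26,0,0],
    [-0.08,0,-0.26,0,0],
  ],
)

```text
time: 10.72
eef_pos: [441.8, 12.0, 219.2]
ee_rot: [0.0, 0.998, 0.057, -0.0]
contact_force: [-0.1, -0.5, -0.7]
finger_gap: 0.6
```

```bash
python3 - <<'E'
from h import *
shot('side','side9');shot('wrist','wrist9');crop('wrist9',0,0,380,290,2,'w9c');crop('side9',180,100,350,260,4.5,'s9c')
print(arm.state()['contact_force'])
E
```

```text
[-0.18903934  0.46950357 -0.04638662]
```

View pics/w9c.png

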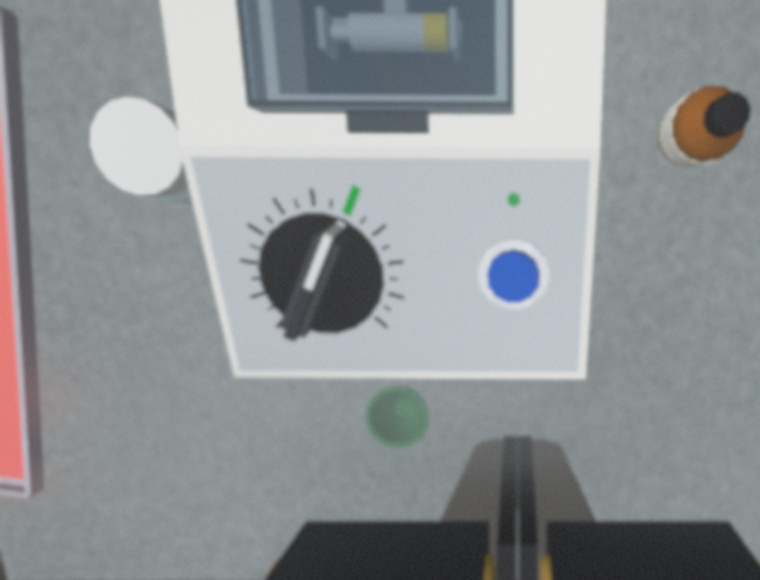

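View pics/s9c.png

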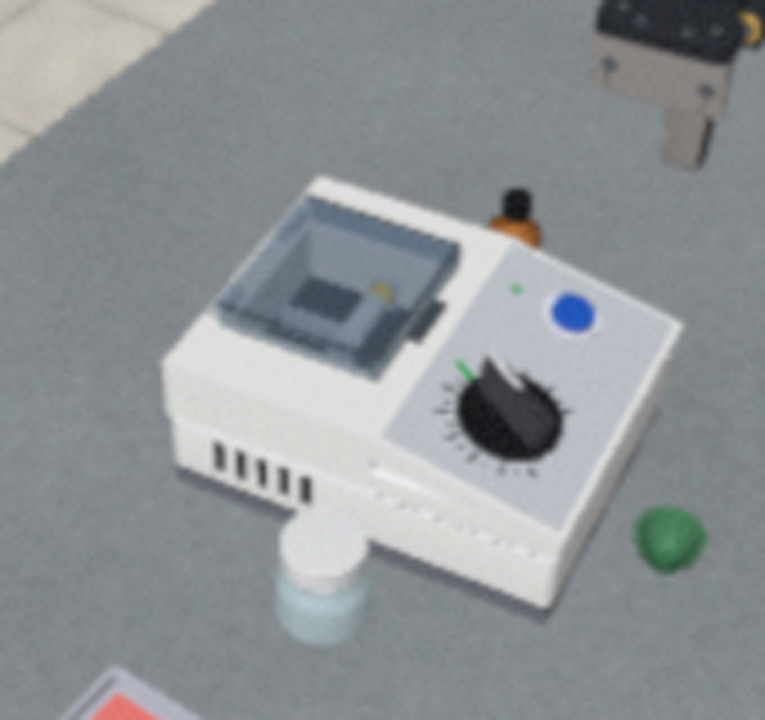

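```bash
python3 - <<'E'
from h import *
print(arm.hand_in())
E
```

```text
the job is handed in; nothing more can be done
None
```

I shut the hood, set the dial to the green line and then pressed the start button, in that order. I handed the job in at about 10.8 s with the arm clear; no verdict was reported.

- **Hood:** I pushed it down until the fingertips stopped at z = 117 mm, the shut height, with about 24 N on the tool. Depth readings from its front and back agree at 118–119 mm, so it lies flat.
- **Dial:** I pushed it round on one cheek only, with the fingers closed, in two stages. The first stage left it at about 2.80 rad, so I gave it one small further push. The rim end of the index then measured 2.824 rad against the 2.827 target. A reading from the top end of the bar gave 2.87, but its tip pixel was misread. The slope of the white line in an enlarged crop agreed with 2.83, and the last pictures show the index in line with the green mark.
- **Start button:** I pressed it to z = 91.7 mm (about 92 mm predicted for fully in) and the force rose to about 20 N, well above the 5.6 N spring. I judged it fully in from these two readings. The last pictures appear to show it back out, but I did not measure its height after release.
- **Bystanders:** The bottle, jar and dish look undisturbed in the last pictures. The plugger was out of the close-up crops, but the arm never went near the tray.

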